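Turn the bearing round, then present the bearing ball in its level dish

TASK

The turntable's bearing has been oiled. Using the upright pin, turn the sub-platter one full turn clockwise seen from above, so that the pin comes back round to the small brass pointer, and let go of it there. Then take the dished tray by its bridge handle, lift it straight up a good 80 mm and turn it a quarter turn, keeping it level and the loose ball in its middle, until its spout points at the well in the centre of the sub-platter; finish while still holding it there in the air above the spot where it stood, and leave the mug, record weight and spindle cap alone.

Things in the scene. Friction and masses are not known exactly. Their poses are not given: they have to be found in the camera images.
- deck: Fixed turntable base: dark wooden plinth 250 x 430 mm (its x, y) on feet, flat top 50 mm above the shelf. Origin on the shelf under its middle, z up. Sub-platter axis at x 0, y +105 mm; the dish stands at the -y end. A radial brass pointer (22 x 6 mm, 6 mm high) is on the top at x +84 to +106, y +105 mm. A pulley, 40 mm wide, 12 mm high (look only), at x -90, y -10 mm.
- subplatter (a joint): Angle of the sub-platter about its upright axis, rad: 0 with the pin at the brass pointer (on the deck's +x side), starts within 0.1 of that, grows clockwise seen from above, 6.283 after one full turn. Light friction (about 0.04 N m plus 0.03 N m per rad/s), no stops within the job, stays where it is left.
- well (a point): Centre of the mouth of the bearing well, on the sub-platter's axis, 84 mm above the shelf. The sub-platter is an aluminium disc 150 mm across, its top face 72 mm above the shelf, with a steel collar round the well (40 mm outside diameter, 26 mm bore, 12 mm high).
- pin (a point): Top centre of the upright round steel pin on the sub-platter: 14 mm in diameter, 40 mm tall above the disc, 55 mm from the axis; its top is 112 mm above the shelf. It is fixed to the disc.
- stand (a point): Centre of the thin round cork spot (92 mm across, flush) on the plinth's top at the deck's x 0, y -120 mm, where the dish stands at the start.
- dish: Loose dished aluminium tray, 0.22 kg, 104 mm wide. Origin: centre of its underside, z up, x towards its spout (26 mm wide, out to 66 mm). Floor: a cone falling 9 degrees to the middle; rim 28 mm high. A bridge handle spans it along y: posts at y +-54 mm, square bar 14 x 14 x 112 mm, top at 87 mm. At the start the spout lies along the deck's +x within 0.2 rad, a quarter turn clockwise of the well.
- bar (a point): Middle of the handle's bar, 80 mm above the dish's underside and straight over its middle; grip here across the dish's x.
- dish_middle (a point): Point fixed in the dish where the ball's centre lies when the ball is centred, 19 mm above the dish's underside.
- ball_center (a point): Centre of the loose steel bearing ball, 20 mm in diameter, about 33 g, which lies in the middle of the dish and rolls freely.
- mug: Bystander: white ceramic mug, 80 mm across, 92 mm high, with a handle; origin at the centre of its underside, stands on the shelf.
- weight: Bystander: chrome record weight, 72 mm across, 46 mm high; origin at the centre of its underside, stands on the shelf.
- cap: Bystander: small black plastic spindle cap, 38 mm across, 18 mm high; origin at the centre of its underside, stands on the shelf.
There are look-alikes about, which are no part of the job. Leave any blue or green look-alike of the dish alone.

How it is judged (in metres and radians):
On the way, in this order (a step that is already met when the one before it is completed fails the run):
1. the sub-platter is about half way round, clockwise, the dish still standing (value of joint subplatter between 2.6 and 3.7 rad and distance of dish from where it was at the start of the episode below 0.02 m), for 0.02 s.
2. the sub-platter has made one full turn, stands still with its pin at the pointer and is let go, the dish still standing (value of joint subplatter between 6.033 and 6.533 rad and velocity of joint subplatter between -0.05 and 0.05 rad/s and contact force between the fingers and deck below 0.1 N and distance of dish from where it was at the start of the episode below 0.02 m), for 0.2 s.
3. the dish is lifted clear of the plinth (z of dish in the frame of deck above 0.08 m and contact force between the fingers and dish above 0.5 N), for 0.2 s.
At the end, for the whole second after the job is handed in: Dish held in the fingers at least 50 mm clear of the plinth, within 50 mm of over its cork spot, level within 0.1 rad, still, spout line within 35 mm of the well; ball within 10 mm of the dish middle; sub-platter one full turn clockwise within 0.25 rad (z of dish in the frame of deck above 0.1 m and contact force between the fingers and dish above 0.5 N and contact force between dish and deck below 0.05 N and horizontal distance between dish and stand below 0.05 m and x of well in the frame of dish above 0.1 m and y of well in the frame of dish between -0.035 and 0.035 m and angle between dish's own z axis and vertical below 0.1 rad and linear speed of dish below 0.03 m/s and distance between ball_center and dish_middle below 0.01 m and value of joint subplatter between 6.033 and 6.533 rad); the arm keeps its last pose, push and grip.
It fails at once if the ball rolls more than 20 mm from the dish's middle (distance between ball_center and dish_middle above 0.02 m).
It fails at once if the dish tips more than 0.2 rad (angle between dish's own z axis and vertical above 0.2 rad).
It fails at once if the mug is moved (distance of mug from where it was at the start of the episode above 0.02 m).
It fails at once if the record weight is moved (distance of weight from where it was at the start of the episode above 0.02 m).
It fails at once if the spindle cap is moved (distance of cap from where it was at the start of the episode above 0.02 m).
It also fails if it takes over 62 s, if anything falls off the work surface, if the arm or the gripper's body presses on something with over 40 N, if the wrist force passes 120 N, or if a joint passes its speed limit or range.

ROBOT

A 6-joint arm with a two-finger parallel gripper is mounted at the origin on the work surface. World frame = base frame: x ahead of the robot, y to its left, z up, the work surface at z = 0. Lengths are in mm, angles in rad, forces in N, time in s.
With the tool pointing down it reaches from about 400 to 925 mm from the base axis. Payload 12.5 kg.
Tool frame: the origin (TCP) lies on the mounting face of the last link; the fingertips stand 190 mm ahead of it and the grasp point (between the pads) lies 171 mm ahead of it; z points along the fingers, y is the line along which they close (so a half turn about z gives the same grasp; the last joint's range is limited). The gripper opens to 95 mm and grips with 3 to 60 N. Pads are 20 mm wide; open, the fingers measure 119 mm over their backs; the gripper's body (75 mm by 180 mm) begins 59 mm behind the grasp point.
Start: joints at [1.105, 0.491, 1.559, -0, 1.092, -0.106], TCP at [220.031, 584.988, 404.761] pointing down, gripper open.
Joint ranges: [-3.1, 3.1], [-0.84, 2.19], [0.05, 2.79], [-1.13, 4.28], [0.06, 2.93], [-2.69, 2.69]. Speed limits (rad/s): [2.22, 2.22, 2.79, 3.14, 3.14, 3.14].

INTERFACE

Orientations are given as [roll, pitch, yaw] about the fixed x, y, z axes, in that order (R = Rz(yaw) Ry(pitch) Rx(roll)).
In Python, from cell import * gives the robot as it stands.
- The arm moves only by the tool arm_command, never from a script. Its argument "rows" is a list that holds one entry, the list of rows, each a list of 7 numbers: the shift along the tool's x, y, z normalised to -1 to 1, where 1 is 0.15 m, then the turn, a rotation vector about the tool's x, y, z normalised to -1 to 1, where 1 is 360 degrees, then the opening, from -1 (shut) to 1 (fully open). A call has 1 to 10 rows; each row is the pose to reach, as a shift and turn from the pose commanded when the call began, along the tool's axes at that moment, turning the shorter way round; what a row does not reach only later rows make up. A row lasts 1/12 s, in which the tool goes at most 41.7 mm and 7.16 degrees, less where a joint would pass 70% of its speed; a pose out of reach is approached as far as the arm can. A call with a number of a shift or a turn outside -1 to 1 is refused whole. A call with a gripper value outside its range is refused whole. The fingers move at their own pace and stop on an object; the grip force is fixed at half the most. Time passes only in rows, so rows that repeat a pose let the fingers close. It gives the time, the measured TCP pose, the force, the opening and the grip force at its end, in the units of the state.
- state(): the state, without advancing time (a new reading comes with each control period).
- read_camera(name): name is "side" or "top" or "wrist"; returns (picture, depth): 420x560x3 uint8, red, green, blue; 420x560 float32, mm along the optical axis (not along the pixel's ray), 0 where there is no reading.
- get_calibration(name): a dict with "camera_matrix" (3x3 intrinsics, pixels), "position" and "orientation" of the camera in the world; the wrist camera has in their place "hand_eye" (4x4, takes a point from camera to tool coordinates, whose origin is the TCP and whose axes are the flange's). Camera axes: x right, y up, looking along -z (the intrinsics and any distortion apply to the point x, -y, -z); pixel columns grow to the right and rows downward; lengths in mm; the calibration is good to about 2 mm. A picture is of the moment at which its call begins: read the wrist's pose just before it. get_calibration takes no time and is no camera call.
- job_done(): hands the job in; it is judged then, once.
The state is a dict: "t": time; "joints": joint angles; "qvel": joint speeds; "tau": joint torques, N m; "eef_pos": TCP position; "tcp_rot": TCP orientation; "ft_force": force on the tool from outside, world axes, zero at the start; "moment": the same for the moment, N m; "opening": opening from 0.0 (shut) to 1.0 (fully open); "grip_force": force on a finger pad.
Only numpy, scipy, OpenCV 4.12 (cv2) and the standard library are available. Lean on these libraries where they do the work, as an engineer would, in place of code of your own. Each camera call takes 0.05 s, during which the arm holds its last target. There are 200 camera calls.

## Working session

There is one attempt and no reset: what is moved stays moved. The work goes in short steps, Python scripts to look and compute and a tool call to move; the robot and the scene stay as the last step left them, time stands still between calls to the robot, and variables do not carry over. Pictures are saved under pics/ and viewed, at most 10 in all, crops included, and the job is handed in when it is done.

Besides the shell and the picture viewer there is one more tool, called after "Call:" as name([rows], argument=value, ...), one row to a line, values as JSON. arm_command: Moves the arm, as the interface text tells. Its arguments: {"type":"object","properties":{"rows":{"type":"array","items":{"type":"array","items":{"type":"array","items":{"type":"number","minimum":-1,"maximum":1}}}}},"required":["rows"]}

```bash
ls; mkdir -p pics
python3 - <<'E'
from cell import *
import cv2,numpy as np
s=state();print(s)
for n in ["side","top","wrist"]:
    p,d=read_camera(n);cv2.imwrite(f"pics/{n}0.png",p[:,:,::-1]);np.save(f"pics/{n}0.npy",d)
    c=get_calibration(n);print(n,c)
E
```

```text
pics
{'t': 0.0, 'joints': array([ 1.10543521e+00,  4.91570612e-01,  1.55948476e+00,  8.52274072e-06,
        1.09167736e+00, -1.05591150e-01]), 'qvel': array([-0.00091238,  0.00121372, -0.0002573 ,  0.00118575,  0.0006814 ,
        0.00053151]), 'tau': array([ 2.84691254e-03, -6.12626910e+01, -2.58173704e+01,  6.92936475e-02,
        4.82453650e-02, -1.10187218e-04]), 'eef_pos': array([219.99188816, 584.96063217, 404.14259466]), 'tcp_rot': array([-3.14045972e+00, -1.27675590e-04,  2.78181869e+00]), 'ft_force': array([0.02078391, 0.64964249, 0.69449269]), 'moment': array([ 0.01142005, -0.0084511 ,  0.04221485]), 'grip_force': 0.0, 'opening': 0.9982418360559542}
side {'camera_matrix': array([[423.92658287,   0.        , 273.61330888],
       [  0.        , 423.92658287, 209.5845747 ],
       [  0.        ,   0.        ,   1.        ]]), 'position': array([ 367.52669109, -575.26201394,  688.06755946]), 'orientation': array([ 0.78995196,  0.02055979, -0.37204093])}
top {'camera_matrix': array([[391.19302983,   0.        , 282.38473172],
       [  0.        , 391.19302983, 214.11605958],
       [  0.        ,   0.        ,   1.        ]]), 'position': array([ 468.05635096,  -25.98173197, 1102.88643067]), 'orientation': array([ 0.0962282 ,  0.00812571, -1.56117473])}
wrist {'camera_matrix': array([[291.49724241,   0.        , 282.87091828],
       [  0.        , 291.49724241, 205.66076785],
       [  0.        ,   0.        ,   1.        ]]), 'hand_eye': array([[ 8.35121004e-04,  9.63509042e-01,  2.67674483e-01,
         7.52120833e+01],
       [ 9.99999282e-01, -5.74684526e-04, -1.05130180e-03,
        -5.55773796e-01],
       [-8.59110411e-04,  2.67675169e-01, -9.63508830e-01,
         1.97545100e+01],
       [ 0.00000000e+00,  0.00000000e+00,  0.00000000e+00,
         1.00000000e+00]])}
```

View pics/top0.png

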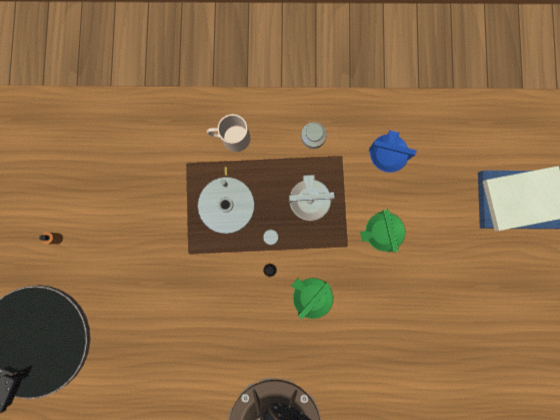

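View pics/side0.png

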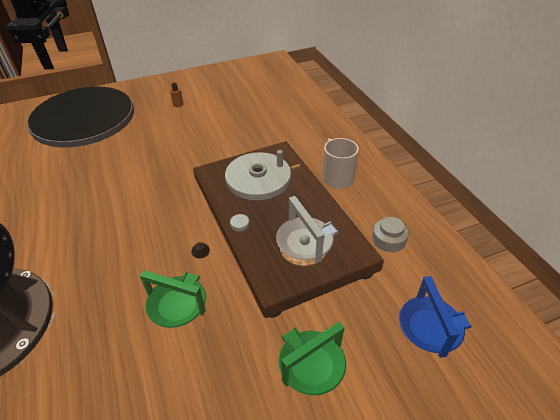

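The top view shows the platter at (226,205), the pin at about (224,184) and the brass pointer at (226,171). The silver dish is at (310,200), with its spout up at (308,181). The mug is at (233,131), the weight at (314,133) and the cap at (270,270).

There are four dish candidates:
- **Silver:** (310,200), on the plinth. This is the aluminium one with the ball in it, so it is the one meant.
- **Blue:** (390,153), a look-alike.
- **Green:** (385,231) and (313,298), both look-alikes.

I'll confirm this in an enlarged crop.

Run:
```python
import cv2,numpy as np
t=cv2.imread("pics/top0.png")[150:260,180:355];s=cv2.imread("pics/side0.png")[140:315,190:390]
f=lambda i:cv2.resize(i,None,fx=4,fy=4,interpolation=cv2.INTER_CUBIC)
cv2.imwrite("pics/tc.png",f(t));cv2.imwrite("pics/sc.png",cv2.resize(s,None,fx=3.4,fy=3.4,interpolation=cv2.INTER_CUBIC))
```

```text
(no output)
```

View pics/tc.png

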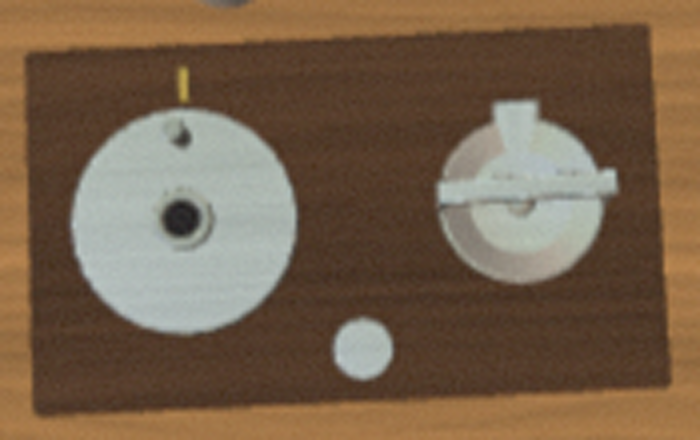

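View pics/sc.png

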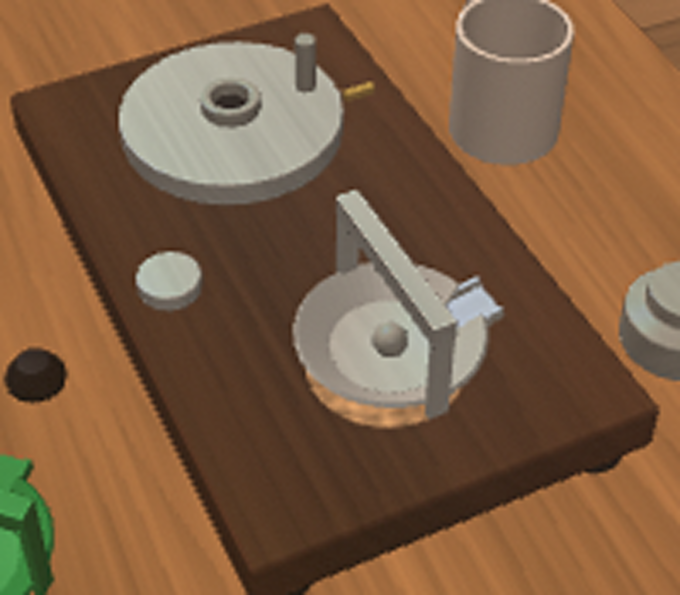

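The crops confirm it: the silver dish with the ball inside is the one on the plinth. In the top crop, the well mouth is at (182,217), the pin top at (174,128), and the bar ends at (440,195) and (616,182). In the side crop, the well is at (231,99), the pin top at (305,39), and the bar-top ends at (349,196) and (443,322).

```bash
cat > h.py <<'E'
from cell import *
import numpy as np
from scipy.spatial.transform import Rotation as R
def ray(n,uv,pose=None):
    c=get_calibration(n);K=c["camera_matrix"]
    d=np.array([(uv[0]-K[0,2])/K[0,0],-(uv[1]-K[1,2])/K[1,1],-1.])
    if n!="wrist": return c["position"],R.from_euler("xyz",c["orientation"]).apply(d)
    H=c["hand_eye"];T=R.from_euler("xyz",pose[1])
    return pose[0]+T.apply(H[:3,3]),T.apply(H[:3,:3]@d)
def tri(rays):
    A=np.zeros((3,3));b=np.zeros(3)
    for o,d in rays:
        d=d/np.linalg.norm(d);P=np.eye(3)-np.outer(d,d);A+=P;b+=P@o
    x=np.linalg.solve(A,b)
    return x,[np.linalg.norm(np.cross(x-o,d/np.linalg.norm(d))) for o,d in rays]
def atz(r,z): o,d=r;return o+d*(z-o[2])/d[2]
E
python3 - <<'E'
from h import *
np.set_printoptions(precision=1,suppress=True)
T=lambda u,v:(u/4+180,v/4+150); S=lambda u,v:(u/3.4+190,v/3.4+140)
P={"well":((182,217),(231,99)),"pin":((174,128),(305,39)),"barmid":((528,188),(396,259)),"ball":((521,205),(390,338)),
"pulley":((363,349),(169,279)),"c1":((26,55),(330,6)),"c2":((648,26),(657,408)),"c3":((669,383),(249,572)),"c4":((37,412),(14,98)),"ptr":((184,84),(359,89))}
X={}
for k,(t,s) in P.items():
    x,e=tri([ray("top",T(*t)),ray("side",S(*s))]);X[k]=x;print(k,x,np.array(e))
for uv in [(440,195),(616,182)]:print("barend",atz(ray("top",T(*uv)),137))
print("spout",atz(ray("top",T(515,103)),78), "mid",(X["c1"]+X["c2"]+X["c3"]+X["c4"])/4)
E=[X[a]-X[b] for a,b in (("c1","c2"),("c4","c3"))]
print([np.arctan2(-e[0],e[1]) for e in E])
E
```

```text
well [591.9 133.   82.3] [0.7 0.7]
pin [645.5 134.3 114.9] [0.8 0.8]
barmid [606.4 -91.1 136.7] [1.8 1.8]
ball [604.5 -90.9  73.4] [2.4 2.4]
pulley [507.6  13.7  59.3] [1.1 1.1]
c1 [708.9 247.9  48. ] [2.4 2.4]
c2 [ 729.8 -178.2   52.7] [0.9 0.9]
c3 [ 485.1 -190.7   51.1] [0.8 0.8]
c4 [463.6 232.6  48.6] [1.1 1.1]
ptr [686.1 137.5  57.9] [1. 1.]
barend [599.8 -35.8 137. ]
barend [ 608.9 -145.3  137. ]
spout [669.9 -85.7  78. ] mid [596.9  27.9  50.1]
[np.float64(0.04891348006609444), np.float64(0.05073145666326768)]
```

Checks on the measurements:
- **Deck:** it lies at (597,28) with yaw 0.05. The well it predicts is (591.7,132.8), and I measured (591.9,133).
- **Heights:** well 82 (given 84), pin 115 (112), bar top 137 (137).
- **Dish:** yaw about 0.082, middle about (605,-91).

The plan is a loose cage on the pin with the tool yaw following it, in two half turns with a regrip between them.

Call:
arm_command([
  [[-0.5, -0.25, 0, 0, 0, 0, 0], [-1, -0.49, 0, 0, 0, 0, 0], [-1, -0.49, 0, 0, 0, 0, 0], [-1, -0.49, 0, 0, 0, 0, 0]],
])

```text
t: 0.48
eef_pos: [335.0, 462.3, 404.6]
tcp_rot: [-3.141, -0.0, 2.783]
ft_force: [0.9, 0.3, 0.1]
opening: 0.777
grip_force: 0.0
```

Call:
arm_command([
  [[-0.5, -0.25, 0, 0, 0, 0, 0], [-1, -0.49, 0, 0, 0, 0, 0], [-1, -0.49, 0, 0, 0, 0, 0], [-1, -0.49, 0, 0, 0, 0, 0]],
])

```text
t: 0.82
eef_pos: [449.6, 340.6, 404.7]
tcp_rot: [-3.142, -0.0, 2.782]
ft_force: [0.4, 0.2, 0.9]
opening: 0.52
grip_force: 0.0
```

Call:
arm_command([
  [[-0.5, -0.25, 0, 0, 0, 0, 0], [-1, -0.49, 0, 0, 0, 0, 0], [-1, -0.49, 0, 0, 0, 0, 0], [-1, -0.49, 0, 0, 0, 0, 0]],
])

```text
t: 1.15
eef_pos: [563.9, 219.1, 404.7]
tcp_rot: [3.142, -0.0, 2.782]
ft_force: [0.5, 1.1, -0.2]
opening: 0.503
grip_force: 0.0
```

Call:
arm_command([
  [[-0.35, -0.17, 0.25, 0, 0, -0.02, 0], [-0.71, -0.34, 0.5, 0, 0, -0.04, 0], [-0.71, -0.34, 0.5, 0, 0, -0.061, 0], [-0.71, -0.34, 0.5, 0, 0, -0.061, 0], [-0.71, -0.34, 0.5, 0, 0, -0.061, 0], [-0.71, -0.34, 0.5, 0, 0, -0.061, 0]],
])

```text
t: 1.65
eef_pos: [644.5, 135.6, 329.2]
tcp_rot: [3.141, -0.001, -3.121]
ft_force: [-0.8, 0.8, 0.6]
opening: 0.507
grip_force: 0.0
```

Call:
arm_command([
  [[-0.013, -0.009, 0.2, 0, 0, 0, 0], [-0.013, -0.009, 0.4, 0, 0, 0, 0], [-0.013, -0.009, 0.4, 0, 0, 0, -0.3], [-0.013, -0.009, 0.4, 0, 0, 0, -0.58], [-0.013, -0.009, 0.4, 0, 0, 0, -0.58], [-0.013, -0.009, 0.4, 0, 0, 0, -0.58], [-0.013, -0.009, 0.4, 0, 0, 0, -0.58]],
])

```text
t: 2.23
eef_pos: [646.6, 134.9, 271.7]
tcp_rot: [3.141, 0.003, -3.118]
ft_force: [-0.2, 0.1, 0.7]
opening: 0.231
grip_force: 0.0
```

Run:
```python
from cell import *
import cv2,numpy as np
p,_=read_camera("wrist");q,_=read_camera("side")
cv2.imwrite("pics/w1.png",np.hstack([cv2.resize(p,(400,300)),cv2.resize(q[90:240,170:370],(400,300))])[:,:,::-1])
for k in range(1,11):
    a=np.radians(6*k);print(round(55*(1-np.cos(a))/150,3),round(55*np.sin(a)/150,3),round(k/60,4))
```

```text
0.002 0.038 0.0167
0.008 0.076 0.0333
0.018 0.113 0.05
0.032 0.149 0.0667
0.049 0.183 0.0833
0.07 0.216 0.1
0.094 0.245 0.1167
0.121 0.272 0.1333
0.151 0.297 0.15
0.183 0.318 0.1667
```

View pics/w1.png

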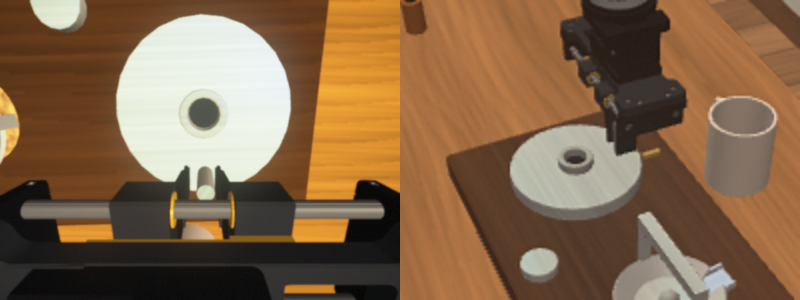

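The wrist view (left) shows the pin at (205,185) between the fingers, and the well at (204,112) straight inward of it. I can start the first half turn.

Call:
arm_command([
  [[0.002, -0.038, 0, 0, 0, 0.0167, -0.58], [0.008, -0.076, 0, 0, 0, 0.0333, -0.58], [0.018, -0.113, 0, 0, 0, 0.05, -0.58], [0.032, -0.149, 0, 0, 0, 0.0667, -0.58], [0.049, -0.183, 0, 0, 0, 0.0833, -0.58], [0.07, -0.216, 0, 0, 0, 0.1, -0.58], [0.094, -0.245, 0, 0, 0, 0.1167, -0.58], [0.121, -0.272, 0, 0, 0, 0.1333, -0.58], [0.151, -0.297, 0, 0, 0, 0.15, -0.58], [0.183, -0.318, 0, 0, 0, 0.1667, -0.58]],
])

```text
t: 3.17
eef_pos: [620.1, 86.0, 270.3]
tcp_rot: [3.14, 0.0, 2.112]
ft_force: [0.8, 1.2, 0.8]
opening: 0.211
grip_force: 0.6
```

Call:
arm_command([
  [[0.002, -0.038, 0, 0, 0, 0.0167, -0.58], [0.008, -0.076, 0, 0, 0, 0.0333, -0.58], [0.018, -0.113, 0, 0, 0, 0.05, -0.58], [0.032, -0.149, 0, 0, 0, 0.0667, -0.58], [0.049, -0.183, 0, 0, 0, 0.0833, -0.58], [0.07, -0.216, 0, 0, 0, 0.1, -0.58], [0.094, -0.245, 0, 0, 0, 0.1167, -0.58], [0.121, -0.272, 0, 0, 0, 0.1333, -0.58], [0.151, -0.297, 0, 0, 0, 0.15, -0.58], [0.183, -0.318, 0, 0, 0, 0.1667, -0.58]],
])

```text
t: 4.0
eef_pos: [565.1, 84.6, 270.4]
tcp_rot: [3.14, -0.001, 1.065]
ft_force: [1.3, -1.5, -0.9]
opening: 0.208
grip_force: 0.8
```

Call:
arm_command([
  [[0.002, -0.038, 0, 0, 0, 0.0167, -0.58], [0.008, -0.076, 0, 0, 0, 0.0333, -0.58], [0.018, -0.113, 0, 0, 0, 0.05, -0.58], [0.032, -0.149, 0, 0, 0, 0.0667, -0.58], [0.049, -0.183, 0, 0, 0, 0.0833, -0.58], [0.07, -0.216, 0, 0, 0, 0.1, -0.58], [0.094, -0.245, 0, 0, 0, 0.1167, -0.58], [0.121, -0.272, 0, 0, 0, 0.1333, -0.58], [0.151, -0.297, 0, 0, 0, 0.15, -0.58], [0.183, -0.318, 0, 0, 0, 0.1667, -0.58]],
])

```text
t: 4.83
eef_pos: [536.3, 131.8, 270.2]
tcp_rot: [3.141, 0.0, 0.017]
ft_force: [-1.1, -1.6, 0.3]
opening: 0.212
grip_force: 0.8
```

Call:
arm_command([
  [[0, 0, 0, 0, 0, 0, -0.3], [0, 0, 0, 0, 0, 0, 0], [0, 0, 0, 0, 0, 0, 0]],
])

```text
t: 5.08
eef_pos: [536.6, 131.6, 270.0]
tcp_rot: [-3.141, -0.001, 0.026]
ft_force: [0.3, -0.1, 0.7]
opening: 0.364
grip_force: 0.0
```

Run:
```python
from cell import *
import cv2,numpy as np
print(state()["joints"])
p,_=read_camera("wrist");q,_=read_camera("side")
cv2.imwrite("pics/w2.png",np.hstack([cv2.resize(p,(400,300)),cv2.resize(q[90:240,170:370],(400,300))])[:,:,::-1])
```

```text
[1.20884698e-01 5.65212101e-01 1.86932264e+00 9.99346559e-05
 7.06440667e-01 1.66536219e+00]
```

View pics/w2.png

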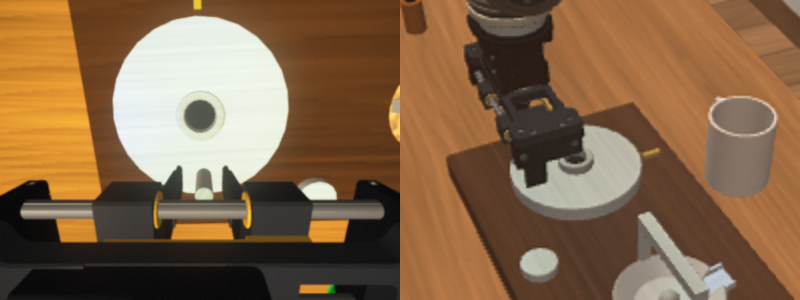

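The pin is half way round at (204,185), opposite the pointer at (197,5), and is still between the fingers. Next I lift, turn the tool back by half a turn and regrip.

Call:
arm_command([
  [[0, 0, -0.2, 0, 0, 0, 0], [0, 0, -0.4, 0, 0, 0, 0], [0, 0, -0.4, 0, 0, -0.018, 0], [0, 0, -0.4, 0, 0, -0.036, 0], [0, 0, -0.4, 0, 0, -0.054, 0], [0, 0, -0.4, 0, 0, -0.072, 0], [0, 0, -0.4, 0, 0, -0.09, 0], [0, 0, -0.4, 0, 0, -0.1, 0]],
])

```text
t: 5.85
eef_pos: [536.5, 131.5, 329.8]
tcp_rot: [3.142, -0.0, 0.659]
ft_force: [-0.2, -0.8, 0.0]
opening: 0.499
grip_force: 0.0
```

Call:
arm_command([
  [[0, 0, 0, 0, 0, -0.019, 0], [0, 0, 0, 0, 0, -0.038, 0], [0, 0, 0, 0, 0, -0.057, 0], [0, 0, 0, 0, 0, -0.076, 0], [0, 0, 0, 0, 0, -0.095, 0], [0, 0, 0, 0, 0, -0.114, 0], [0, 0, 0, 0, 0, -0.133, 0], [0, 0, 0, 0, 0, -0.152, 0], [0, 0, 0, 0, 0, -0.171, 0], [0, 0, 0, 0, 0, -0.19, 0]],
])

```text
t: 6.68
eef_pos: [536.6, 131.5, 329.8]
tcp_rot: [3.141, -0.0, 1.852]
ft_force: [-0.2, -0.4, -0.1]
opening: 0.5
grip_force: 0.0
```

Call:
arm_command([
  [[0, 0, 0, 0, 0, -0.019, 0], [0, 0, 0, 0, 0, -0.038, 0], [0, 0, 0, 0, 0, -0.057, 0], [0, 0, 0, 0, 0, -0.076, 0], [0, 0, 0, 0, 0, -0.095, 0], [0, 0, 0, 0, 0, -0.114, 0], [0, 0, 0, 0, 0, -0.133, 0], [0, 0, 0, 0, 0, -0.152, 0], [0, 0, 0, 0, 0, -0.171, 0], [0, 0, 0, 0, 0, -0.19, 0]],
])

```text
t: 7.52
eef_pos: [536.6, 131.5, 329.8]
tcp_rot: [3.142, 0.0, 3.046]
ft_force: [0.1, 0.4, 0.1]
opening: 0.502
grip_force: 0.0
```

Call:
arm_command([
  [[0, 0, 0, 0, 0, -0.01, 0], [0, 0, 0, 0, 0, -0.02, 0], [0, 0, 0, 0, 0, -0.02, 0]],
])

```text
t: 7.77
eef_pos: [536.5, 131.5, 329.7]
tcp_rot: [3.142, 0.0, -3.115]
ft_force: [0.1, -0.1, 0.9]
opening: 0.495
grip_force: 0.0
```

Now I descend, close to the cage opening, and make the second half turn. The axis is now at tool x -55, so the signs are mirrored.

Call:
arm_command([
  [[0, 0, 0.2, 0, 0, 0, 0], [0, 0, 0.4, 0, 0, 0, 0], [0, 0, 0.4, 0, 0, 0, -0.3], [0, 0, 0.4, 0, 0, 0, -0.58], [0, 0, 0.4, 0, 0, 0, -0.58], [0, 0, 0.4, 0, 0, 0, -0.58], [0, 0, 0.4, 0, 0, 0, -0.58]],
])

```text
t: 8.35
eef_pos: [536.7, 131.8, 271.1]
tcp_rot: [3.141, 0.002, -3.119]
ft_force: [1.0, -0.6, -0.3]
opening: 0.23
grip_force: 0.0
```

Call:
arm_command([
  [[-0.002, 0.038, 0, 0, 0, 0.0167, -0.58], [-0.008, 0.076, 0, 0, 0, 0.0333, -0.58], [-0.018, 0.113, 0, 0, 0, 0.05, -0.58], [-0.032, 0.149, 0, 0, 0, 0.0667, -0.58], [-0.049, 0.183, 0, 0, 0, 0.0833, -0.58], [-0.07, 0.216, 0, 0, 0, 0.1, -0.58], [-0.094, 0.245, 0, 0, 0, 0.1167, -0.58], [-0.121, 0.272, 0, 0, 0, 0.1333, -0.58], [-0.151, 0.297, 0, 0, 0, 0.15, -0.58], [-0.183, 0.318, 0, 0, 0, 0.1667, -0.58]],
])

```text
t: 9.18
eef_pos: [562.8, 180.4, 270.7]
tcp_rot: [3.141, 0.0, 2.112]
ft_force: [-1.5, -0.2, 0.0]
opening: 0.211
grip_force: 0.7
```

Call:
arm_command([
  [[-0.002, 0.038, 0, 0, 0, 0.0167, -0.58], [-0.008, 0.076, 0, 0, 0, 0.0333, -0.58], [-0.018, 0.113, 0, 0, 0, 0.05, -0.58], [-0.032, 0.149, 0, 0, 0, 0.0667, -0.58], [-0.049, 0.183, 0, 0, 0, 0.0833, -0.58], [-0.07, 0.216, 0, 0, 0, 0.1, -0.58], [-0.094, 0.245, 0, 0, 0, 0.1167, -0.58], [-0.121, 0.272, 0, 0, 0, 0.1333, -0.58], [-0.151, 0.297, 0, 0, 0, 0.15, -0.58], [-0.183, 0.318, 0, 0, 0, 0.1667, -0.58]],
])

```text
t: 10.02
eef_pos: [618.0, 181.5, 270.7]
tcp_rot: [3.141, -0.0, 1.065]
ft_force: [-1.3, -0.7, -0.1]
opening: 0.209
grip_force: 0.6
```

Call:
arm_command([
  [[-0.002, 0.038, 0, 0, 0, 0.0167, -0.58], [-0.008, 0.076, 0, 0, 0, 0.0333, -0.58], [-0.018, 0.113, 0, 0, 0, 0.05, -0.58], [-0.032, 0.149, 0, 0, 0, 0.0667, -0.58], [-0.049, 0.183, 0, 0, 0, 0.0833, -0.58], [-0.07, 0.216, 0, 0, 0, 0.1, -0.58], [-0.094, 0.245, 0, 0, 0, 0.1167, -0.58], [-0.121, 0.272, 0, 0, 0, 0.1333, -0.58], [-0.151, 0.297, 0, 0, 0, 0.15, -0.58], [-0.183, 0.318, 0, 0, 0, 0.1667, -0.58]],
])

```text
t: 10.85
eef_pos: [646.5, 134.3, 270.8]
tcp_rot: [-3.141, -0.001, 0.017]
ft_force: [-0.9, 1.4, -1.0]
opening: 0.212
grip_force: 0.6
```

Call:
arm_command([
  [[0, 0, 0, 0, 0, 0, -0.58], [0, 0, 0, 0, 0, 0, -0.58], [0, 0, 0, 0, 0, 0, -0.2], [0, 0, 0, 0, 0, 0, 0], [0, 0, 0, 0, 0, 0, 0], [0, 0, -0.2, 0, 0, 0, 0], [0, 0, -0.4, 0, 0, 0, 0], [0, 0, -0.5, 0, 0, 0, 0], [0, 0, -0.5, 0, 0, 0, 0]],
])

```text
t: 11.6
eef_pos: [646.8, 134.7, 348.6]
tcp_rot: [-3.141, -0.006, 0.024]
ft_force: [-0.2, 0.2, -0.1]
opening: 0.499
grip_force: 0.0
```

Run:
```python
from cell import *
import cv2,numpy as np
s=state();print(s["joints"],s["eef_pos"],s["tcp_rot"])
p,_=read_camera("wrist");q,_=read_camera("side")
cv2.imwrite("pics/w3.png",p[:,:,::-1]);cv2.imwrite("pics/s3.png",q[:,:,::-1])
cv2.imwrite("pics/c3.png",np.hstack([cv2.resize(p,(400,300)),cv2.resize(q[90:240,170:370],(400,300))])[:,:,::-1])
```

```text
[1.05375887e-01 5.95915986e-01 1.52607378e+00 8.26604266e-05
 1.01360476e+00 1.65254292e+00] [646.82269153 134.68627152 348.63217165] [-3.14103268 -0.00597235  0.02358413]
```

View pics/c3.png

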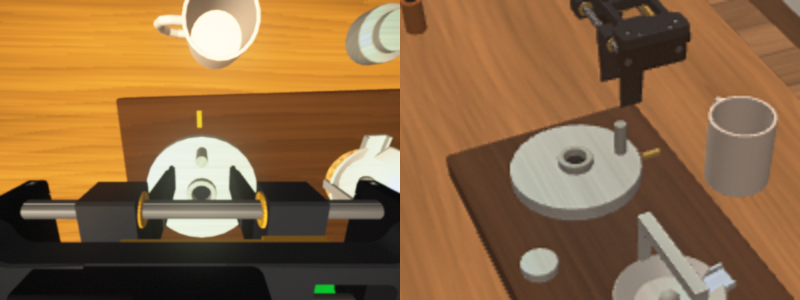

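The pin is back at the pointer: pin at (202,155) and pointer at (199,118) in the wrist view, and in the side view the pin is at its starting place. It is released. Next is the dish at (605,-91), with tool yaw 1.654.

Call:
arm_command([
  [[-0.04, 0.19, 0, 0, 0, -0.018, 0], [-0.08, 0.38, 0, 0, 0, -0.036, 0], [-0.12, 0.57, 0, 0, 0, -0.054, 0], [-0.157, 0.749, 0, 0, 0, -0.072, 0], [-0.157, 0.749, 0, 0, 0, -0.09, 0], [-0.157, 0.749, 0, 0, 0, -0.11, 0], [-0.157, 0.749, 0, 0, 0, -0.13, 0], [-0.157, 0.749, 0, 0, 0, -0.13, 0]],
])

```text
t: 12.37
eef_pos: [625.3, 21.3, 343.2]
tcp_rot: [-3.14, 0.001, 0.845]
ft_force: [0.2, 0.1, -0.0]
opening: 0.501
grip_force: 0.0
```

```bash
cat > mv.py <<'E'
from h import *
def need(x,y,z,yaw):
    s=state();p=s["eef_pos"];T=R.from_euler("xyz",s["tcp_rot"])
    w=(T.inv()*R.from_euler("xyz",[np.pi,0,yaw])).as_rotvec()
    print(p,s["tcp_rot"],"shift",np.round(T.inv().apply(np.array([x,y,z])-p)/150,3),"turn",np.round(w/2/np.pi,4))
E
python3 -c "
from mv import *
need(605,-91,348,1.654)"
```

```text
[625.31520086  21.34927713 343.16708078] [-3.13961838e+00  1.41116132e-03  8.44955203e-01] shift [-0.65   0.396 -0.032] turn [-4.000e-04  1.000e-04 -1.288e-01]
```

Call:
arm_command([
  [[-0.16, 0.1, -0.03, 0, 0, -0.018, 0], [-0.32, 0.2, -0.03, 0, 0, -0.036, 0], [-0.48, 0.3, -0.03, 0, 0, -0.054, 0], [-0.65, 0.396, -0.03, 0, 0, -0.072, 0], [-0.65, 0.396, -0.03, 0, 0, -0.09, 0], [-0.65, 0.396, -0.03, 0, 0, -0.11, 0], [-0.65, 0.396, -0.03, 0, 0, -0.129, 0], [-0.65, 0.396, -0.03, 0, 0, -0.129, 0], [-0.65, 0.396, -0.03, 0, 0, -0.129, 0]],
])

```text
t: 13.12
eef_pos: [604.5, -90.6, 348.4]
tcp_rot: [-3.14, -0.001, 1.643]
ft_force: [-0.5, -0.4, 0.4]
opening: 0.495
grip_force: 0.0
```

Run:
```python
from mv import *
import cv2
need(605,-91,302,1.654)
p,_=read_camera("wrist");cv2.imwrite("pics/w4.png",p[:,:,::-1])
```

```text
[604.49934258 -90.55359108 348.40299235] [-3.14042620e+00 -5.17317728e-04  1.64329167e+00] shift [-0.003  0.003  0.309] turn [-0.0002 -0.0001 -0.0017]
```

View pics/w4.png

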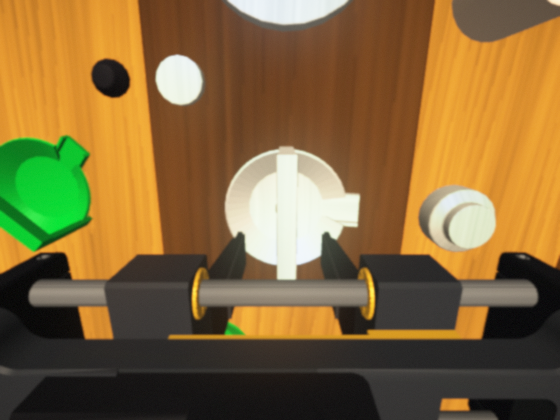

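The wrist view shows the bar upright in the image at column 287, while the fingers are centred at 283.5. I need about 2.3 mm more along tool y; the yaw is aligned. The ball is under the bar. I'll descend and close gently.

Call:
arm_command([
  [[-0.003, 0.016, 0.1, 0, 0, 0, 0], [-0.003, 0.016, 0.2, 0, 0, 0, -0.2], [-0.003, 0.016, 0.28, 0, 0, 0, -0.4], [-0.003, 0.016, 0.315, 0, 0, 0, -0.5], [-0.003, 0.016, 0.315, 0, 0, 0, -0.55], [-0.003, 0.016, 0.315, 0, 0, 0, -0.58], [-0.003, 0.016, 0.315, 0, 0, 0, -0.6], [-0.003, 0.016, 0.315, 0, 0, 0, -0.62], [-0.003, 0.016, 0.315, 0, 0, 0, -0.63], [-0.003, 0.016, 0.315, 0, 0, 0, -0.64]],
])

```text
t: 14.0
eef_pos: [607.0, -91.0, 302.4]
tcp_rot: [3.141, 0.0, 1.649]
ft_force: [-0.5, -0.3, -0.8]
opening: 0.178
grip_force: 0.0
```

Call:
arm_command([
  [[0, 0, 0, 0, 0, 0, -0.65], [0, 0, 0, 0, 0, 0, -0.66], [0, 0, 0, 0, 0, 0, -0.67], [0, 0, 0, 0, 0, 0, -0.68], [0, 0, 0, 0, 0, 0, -0.69], [0, 0, 0, 0, 0, 0, -0.7], [0, 0, 0, 0, 0, 0, -0.71], [0, 0, 0, 0, 0, 0, -0.72], [0, 0, 0, 0, 0, 0, -0.73], [0, 0, 0, 0, 0, 0, -0.75]],
])

```text
t: 14.83
eef_pos: [606.9, -91.0, 301.9]
tcp_rot: [-3.141, -0.0, 1.65]
ft_force: [-1.7, -0.4, 0.1]
opening: 0.144
grip_force: 30.0
```

Call:
arm_command([
  [[0, 0, 0, 0, 0, 0, -0.8], [0, 0, 0, 0, 0, 0, -0.85], [0, 0, 0, 0, 0, 0, -0.9], [0, 0, 0, 0, 0, 0, -1], [0, 0, 0, 0, 0, 0, -1], [0, 0, 0, 0, 0, 0, -1]],
])

```text
t: 15.33
eef_pos: [606.9, -91.0, 301.9]
tcp_rot: [-3.141, -0.0, 1.65]
ft_force: [-1.6, 0.1, 0.9]
opening: 0.143
grip_force: 30.0
```

Gripped on the 14 mm bar with 30 N. I'll lift smoothly.

Call:
arm_command([
  [[0, 0, -0.005, 0, 0, 0, -1], [0, 0, -0.015, 0, 0, 0, -1], [0, 0, -0.035, 0, 0, 0, -1], [0, 0, -0.065, 0, 0, 0, -1], [0, 0, -0.1, 0, 0, 0, -1], [0, 0, -0.135, 0, 0, 0, -1], [0, 0, -0.17, 0, 0, 0, -1], [0, 0, -0.205, 0, 0, 0, -1], [0, 0, -0.24, 0, 0, 0, -1], [0, 0, -0.275, 0, 0, 0, -1]],
])

```text
t: 16.17
eef_pos: [606.9, -91.0, 343.9]
tcp_rot: [3.141, -0.0, 1.65]
ft_force: [-0.1, -0.0, -3.1]
opening: 0.149
grip_force: 30.0
```

Call:
arm_command([
  [[0, 0, -0.035, 0, 0, 0, -1], [0, 0, -0.07, 0, 0, 0, -1], [0, 0, -0.105, 0, 0, 0, -1], [0, 0, -0.14, 0, 0, 0, -1], [0, 0, -0.175, 0, 0, 0, -1], [0, 0, -0.21, 0, 0, 0, -1], [0, 0, -0.245, 0, 0, 0, -1], [0, 0, -0.27, 0, 0, 0, -1], [0, 0, -0.285, 0, 0, 0, -1], [0, 0, -0.295, 0, 0, 0, -1]],
])

```text
t: 17.0
eef_pos: [606.9, -91.0, 387.8]
tcp_rot: [3.141, 0.0, 1.65]
ft_force: [-0.3, 0.2, -2.9]
opening: 0.143
grip_force: 30.0
```

Run:
```python
from mv import *
import cv2
s=state();print(s["grip_force"],s["opening"]);need(606.9,-91,388,3.19)
q,_=read_camera("side");t,_=read_camera("top")
cv2.imwrite("pics/c5.png",np.hstack([cv2.resize(t[150:260,180:355],(400,300)),cv2.resize(q[100:300,200:400],(400,300))])[:,:,::-1])
```

```text
29.996406733989716 0.1432253508848634
[606.91721748 -90.95551819 387.8230116 ] [3.14130243e+00 2.56125574e-05 1.64956386e+00] shift [-0.    -0.    -0.001] turn [ 0.      0.     -0.2452]
```

View pics/c5.png

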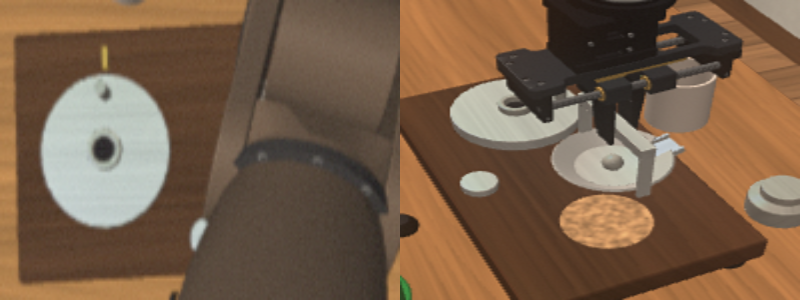

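Lifted 86 mm: the ball is in the dish's middle at (612,162), the bare cork spot is below it, and the pin is at the pointer. Now the slow turn, 89.3° in all.

Call:
arm_command([
  [[0, 0, 0, 0, 0, -0.001, -1], [0, 0, 0, 0, 0, -0.003, -1], [0, 0, 0, 0, 0, -0.006, -1], [0, 0, 0, 0, 0, -0.01, -1], [0, 0, 0, 0, 0, -0.015, -1], [0, 0, 0, 0, 0, -0.021, -1], [0, 0, 0, 0, 0, -0.028, -1], [0, 0, 0, 0, 0, -0.035, -1], [0, 0, 0, 0, 0, -0.042, -1], [0, 0, 0, 0, 0, -0.049, -1]],
])

```text
t: 17.93
eef_pos: [606.9, -91.0, 387.3]
tcp_rot: [-3.141, -0.0, 1.961]
ft_force: [0.0, 0.3, -3.2]
opening: 0.144
grip_force: 30.0
```

Call:
arm_command([
  [[0, 0, 0, 0, 0, -0.007, -1], [0, 0, 0, 0, 0, -0.014, -1], [0, 0, 0, 0, 0, -0.021, -1], [0, 0, 0, 0, 0, -0.028, -1], [0, 0, 0, 0, 0, -0.035, -1], [0, 0, 0, 0, 0, -0.042, -1], [0, 0, 0, 0, 0, -0.049, -1], [0, 0, 0, 0, 0, -0.056, -1], [0, 0, 0, 0, 0, -0.063, -1], [0, 0, 0, 0, 0, -0.07, -1]],
])

```text
t: 18.77
eef_pos: [607.0, -90.9, 387.3]
tcp_rot: [-3.142, -0.0, 2.401]
ft_force: [0.7, -0.3, -2.7]
opening: 0.147
grip_force: 30.0
```

Call:
arm_command([
  [[0, 0, 0, 0, 0, -0.007, -1], [0, 0, 0, 0, 0, -0.014, -1], [0, 0, 0, 0, 0, -0.021, -1], [0, 0, 0, 0, 0, -0.028, -1], [0, 0, 0, 0, 0, -0.035, -1], [0, 0, 0, 0, 0, -0.042, -1], [0, 0, 0, 0, 0, -0.049, -1], [0, 0, 0, 0, 0, -0.056, -1], [0, 0, 0, 0, 0, -0.063, -1], [0, 0, 0, 0, 0, -0.07, -1]],
])

```text
t: 19.6
eef_pos: [607.0, -90.9, 387.3]
tcp_rot: [3.142, -0.0, 2.84]
ft_force: [-0.1, 0.6, -3.0]
opening: 0.145
grip_force: 30.0
```

Call:
arm_command([
  [[0, 0, 0, 0, 0, -0.007, -1], [0, 0, 0, 0, 0, -0.014, -1], [0, 0, 0, 0, 0, -0.021, -1], [0, 0, 0, 0, 0, -0.028, -1], [0, 0, 0, 0, 0, -0.035, -1], [0, 0, 0, 0, 0, -0.042, -1], [0, 0, 0, 0, 0, -0.048, -1], [0, 0, 0, 0, 0, -0.053, -1], [0, 0, 0, 0, 0, -0.057, -1], [0, 0, 0, 0, 0, -0.059, -1]],
])

```text
t: 20.43
eef_pos: [607.0, -91.0, 387.3]
tcp_rot: [3.141, -0.0, -3.073]
ft_force: [-0.3, 0.7, -3.1]
opening: 0.144
grip_force: 30.0
```

Call:
arm_command([
  [[0, 0, 0, 0, 0, 0, -1], [0, 0, 0, 0, 0, 0, -1], [0, 0, 0, 0, 0, 0, -1], [0, 0, 0, 0, 0, 0, -1], [0, 0, 0, 0, 0, 0, -1], [0, 0, 0, 0, 0, 0, -1], [0, 0, 0, 0, 0, 0, -1], [0, 0, 0, 0, 0, 0, -1], [0, 0, 0, 0, 0, 0, -1], [0, 0, 0, 0, 0, 0, -1]],
])

```text
t: 21.27
eef_pos: [606.9, -91.0, 387.5]
tcp_rot: [3.142, 0.0, -3.075]
ft_force: [0.1, -0.4, -2.7]
opening: 0.145
grip_force: 30.0
```

Run:
```python
from mv import *
import cv2
s=state();print(s["grip_force"],s["opening"]);need(606.9,-91,388,3.209)
q,_=read_camera("side");w,_=read_camera("wrist")
cv2.imwrite("pics/c6.png",np.hstack([cv2.resize(w,(400,300)),cv2.resize(q[100:300,200:400],(400,300))])[:,:,::-1])
```

```text
29.996479153633118 0.14545168970131478
[606.94580757 -90.95713911 387.47717694] [ 3.14152964e+00  7.84036649e-05 -3.07540859e+00] shift [ 0.    -0.    -0.003] turn [ 0.      0.     -0.0002]
```

View pics/c6.png

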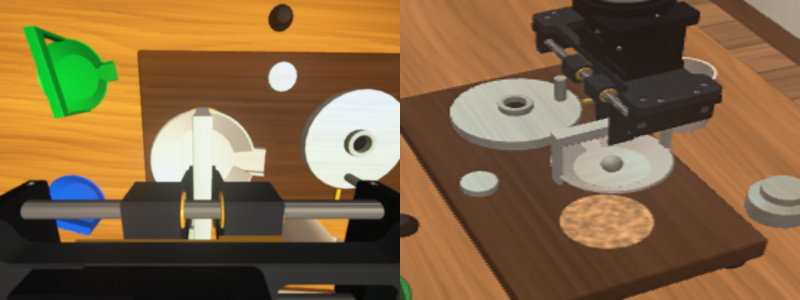

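The spout now points to the well (spout at (258,162) in the wrist view, dish yaw about 1.637 rad against a well bearing of 1.638). The ball is centred at (612,163), the dish is level over its cork spot, and the pin is at the pointer. I'll hand it in.

```bash
python3 -c "
from cell import *
print(job_done())"
```

```text
the job is handed in; nothing more can be done
None
```

I handed the job in at about 21 s of the 62 s allowed, and no verdict came back: the sub-platter has made one full clockwise turn and was let go with its pin at the pointer, and the dish is held level about 86 mm up over its cork spot, its spout at the well and the ball in its middle.

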